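# Clear the can, then square up the stack of plates

### The job

Before you push the plates, take the can off the squaring fixture and stand it upright in the yellow tray, without ever tipping it over. Then push and tap the ragged stack of four plates into the corner of the yellow fences until every plate lies flat, squarely and flush against both fences, the four edges aligned one above the other. Leave the other things on the bench where they are.

Things in the scene. Friction and masses are not known exactly. Their poses are not given: they have to be found in the camera images.
- fixture: squaring fixture, fixed to the table: a brown steel base plate 260 (x) by 280 (y), 8 thick, with two yellow fences 10 thick standing 28 above the base: one along its far (+x) edge, inner face at x = +120, one along its right (-y) edge, inner face at y = -120; the other two sides are open. Origin: centre of the underside, on the table. Sizes in mm.
- stack_home (a point): point on the fixture's base top (8 above the table) where the centre of every plate lies, seen from above, when its edges touch both fences; axes as the fixture's, x towards the far fence, -y towards the right fence. Sizes in mm.
- can: closed metal can with a blue band, 56 diameter, 75 high, about 300 g, standing on the fixture's base between the stack and the far fence, where the stack has to go. Origin: centre of its underside, z up its axis. Sizes in mm.
- yellow_tray: empty shallow yellow plastic tray, 150 x 150 x 20 high, walls and floor 5 thick, fixed to the table. Origin: centre of its underside; it lies on the left or the right of the table. Sizes in mm.
- grey_tray: shallow grey tray full of nuts, not for the can, 150 x 150 x 20 high, walls and floor 5 thick, fixed to the table. Origin: centre of its underside; it lies on the left or the right of the table. Sizes in mm.
- plate0: green plastic spacer plate with four bolt holes drawn in its corners, 92 (x) by 120 (y) by 6 thick, about 90 g, lowest of the stack, lying on the fixture base; the stack is ragged. Origin: centre of its underside; its x axis is roughly the fixture's. Sizes in mm.
- plate1: white plastic spacer plate with four bolt holes drawn in its corners, 92 (x) by 120 (y) by 6 thick, about 90 g, second from below; the stack is ragged. Origin: centre of its underside; its x axis is roughly the fixture's. Sizes in mm.
- plate2: green plastic spacer plate with four bolt holes drawn in its corners, 92 (x) by 120 (y) by 6 thick, about 90 g, third from below; the stack is ragged. Origin: centre of its underside; its x axis is roughly the fixture's. Sizes in mm.
- plate3: white plastic spacer plate with four bolt holes drawn in its corners, 92 (x) by 120 (y) by 6 thick, about 90 g, top of the stack of four (24 high); the stack is ragged. Origin: centre of its underside; its x axis is roughly the fixture's. Sizes in mm.
- big_bolt: big steel bolt standing on its hexagonal head, 46 across, 89 high; bystander. Origin: under its centre. Sizes in mm.
- big_nut: big brass hexagonal nut lying flat, 46 across, 24 high; bystander. Origin: under its centre. Sizes in mm.
- carton: cardboard carton 60 (x) by 100 (y) by 45 high; bystander. Origin: under its centre. Sizes in mm.
- red_tub: red plastic tub, 100 diameter, 120 high; bystander. Origin: under its centre. Sizes in mm.
- jar: amber glass jar, 70 diameter, 90 high; bystander. Origin: under its centre. Sizes in mm.
- wrench: steel wrench 150 long lying along its x axis; bystander. Origin: near its middle, underneath. Sizes in mm.
Not all that is in view belongs to the job. What is shaped like the can but red is not meant. Several things look just like the yellow_tray: the one meant starts farthest to the robot's left.

How it is judged:
By the outcome, as a careful person would: the job done as asked, in the order asked, and still so for the second after the job is handed in, with the robot touching nothing.
It also fails if it takes over 58 s, if anything falls off the work surface, if the arm or the gripper's body presses on something with over 40 N, if the wrist force passes 120 N, or if a joint passes its speed limit or range.

### The arm

A 6-joint arm with a two-finger parallel gripper is mounted at the origin on the work surface. World frame = base frame: x ahead of the robot, y to its left, z up, the work surface at z = 0. Lengths are in m, angles in degrees, forces in N, time in s.
With the tool pointing down it reaches from about 0.4 to 0.825 m from the base axis. Payload 7 kg.
Tool frame: the origin (TCP) lies at the very end of the fingers, on their centre line; the grasp point (between the pads) lies 19 mm behind it (ctrl.grip_point_offset is the distance from the TCP to the grasp point, in m); x points along the fingers, z is the direction in which the jaws open and shut, and the axes are right-handed (so a half turn about x gives the same grasp; the last joint's range is limited). The gripper opens to 88 mm and grips with 3 to 60 N. Pads are 19 mm wide; open, the fingers measure 130 mm over their backs; the gripper's body (78 mm by 193 mm) begins 47 mm behind the grasp point.
Start: joints at [88.7, 20.546, 0.682, 0, -70.136, -16.507], TCP at [0.206, 0.643, 0.227] pointing down, gripper open.
Joint ranges: [-176.03, 176.03], [-82.01, 121.73], [-58.28, 71.71], [-173.87, 95.51], [-174.79, -0.11], [-173.66, 173.66]. Speed limits (degrees/s): [136.94, 136.94, 172.46, 180, 180, 180].

### API

Orientations are given as [roll, pitch, yaw] about the fixed x, y, z axes, in that order (R = Rz(yaw) Ry(pitch) Rx(roll)).
In Python, from plant import get_obs, snapshot, calibration, close_job, ctrl gives the robot as it stands.
- The arm moves only by the tool move_arm, never from a script. Its argument "commands" is a list that holds one entry, the list of rows, each a list of 4 numbers: the shift along the tool's x, y, z in cm, then the turn about the tool's x in rad. In form: [[[dx, dy, dz, spin], ...]]. A call has 1 to 8 rows; each row shifts and turns the commanded pose from where the row before left it, along the tool's axes as they then stand; what a row does not reach is not made up. A row lasts 1/10 s, in which the tool goes at most 50 mm and 8.59 degrees, less where a joint would pass 70% of its speed; a pose out of reach is approached as far as the arm can. A call with a gripper value outside its range is refused whole. "jaw" is the finger opening in cm, from 0 to 8.76, set as the call begins (left out, the last holds). The fingers move at their own pace and stop on an object; the grip force is fixed at half the most. Time passes only in rows, so rows that do not move let the fingers close. It gives the time, the measured TCP pose, the force and the opening at its end, in the units of the state.
- get_obs(): the state, without advancing time (a new reading comes with each control period).
- snapshot(name): name is "scene" or "side" or "wrist"; returns (picture, depth): 384x512x3 uint8, red, green, blue; 384x512 float32, m along the optical axis (not along the pixel's ray), 0 where there is no reading.
- calibration(name): a dict with "mtx" (3x3 intrinsics, pixels), "k1" (the pictures are not rectified: a ray, as slopes to the right and down, at radius r is drawn at 1 + k1 r^2 times it, then the intrinsics apply), "T" (4x4, takes a point from camera to world coordinates); the wrist camera has in their place "tool_from_camera" (4x4, takes a point from camera to tool coordinates, whose origin is the TCP and whose axes are the tool frame's). Camera axes: x right, y up, looking along -z (the intrinsics and any distortion apply to the point x, -y, -z); pixel columns grow to the right and rows downward; lengths in m; the calibration is good to about 2 mm. A picture is of the moment at which its call begins: read the wrist's pose just before it. calibration takes no time and is no camera call.
- close_job(): hands the job in, once; it reports no verdict.
The state is a dict: "clock": time; "joint_pos": joint angles; "qvel": joint speeds; "tau": joint torques, N m; "tool_pos": TCP position; "orientation": TCP orientation; "force": force on the tool from outside, world axes, zero at the start; "moment": the same for the moment, N m; "opening": finger opening in m.
Only numpy, scipy, OpenCV 4.12 (cv2) and the standard library are available. Lean on these libraries where they do the work, as an engineer would, in place of code of your own. Each camera call takes 0.05 s, during which the arm holds its last target. There are 200 camera calls.

## Working session

There is one attempt and no reset: what is moved stays moved. The work goes in short steps, Python scripts to look and compute and a tool call to move; the robot and the scene stay as the last step left them, time stands still between calls to the robot, and variables do not carry over. Pictures are saved under pics/ and viewed, about 8 in all and at most 12, crops included, and the job is handed in when it is done.

Besides the shell and the picture viewer there is one more tool, called after "Request:" as name([rows], argument=value, ...), one row to a line, values as JSON. move_arm: Moves the arm, as the interface text tells. Its arguments: {"type":"object","properties":{"commands":{"type":"array"},"jaw":{"type":"number"}},"required":["commands"]}

```bash
mkdir -p pics; ls
cat > h.py <<'E'
import numpy as np, cv2
from plant import get_obs, snapshot, calibration, close_job, ctrl
def world(name,dep,o=None):
    """world point for every pixel from depth"""
    c=calibration(name); K=np.array(c['mtx']);k1=c['k1']
    h,w=dep.shape; u,v=np.meshgrid(np.arange(w),np.arange(h))
    x,y=slopes(K,k1,u,v)
    P=np.stack([x*dep,-y*dep,-dep],-1)
    T=camT(name,o); return P@T[:3,:3].T+T[:3,3]
def slopes(K,k1,u,v):
    xd=(u-K[0,2])/K[0,0]; yd=(v-K[1,2])/K[1,1]
    x,y=xd,yd
    for _ in range(15):
        s=1+k1*(x*x+y*y); x,y=xd/s,yd/s
    return x,y
def toolT(o):
    from scipy.spatial.transform import Rotation as R
    T=np.eye(4);T[:3,:3]=R.from_euler('xyz',o['orientation'],degrees=True).as_matrix();T[:3,3]=o['tool_pos'];return T
def camT(name,o=None):
    c=calibration(name)
    return np.array(c['T']) if 'T' in c else toolT(o)@np.array(c['tool_from_camera'])
def ray(name,u,v,z,o=None):
    c=calibration(name); x,y=slopes(np.array(c['mtx']),c['k1'],np.asarray(u,float),np.asarray(v,float))
    T=camT(name,o); d=np.stack([x,-y,-np.ones_like(x)],-1)@T[:3,:3].T
    return T[:3,3]+d*((z-T[2,3])/d[...,2])[...,None]
def save(n,im): cv2.imwrite(f'pics/{n}.png',im[:,:,::-1])
E
python3 - <<'E'
from h import *
o=get_obs();print(o); print(toolT(o)[:3,:3].round(2))
for n in('scene','side'):
    im,d=snapshot(n);save(n,im);np.savez(n,im=im,d=d)
    print(n,camT(n).round(2).tolist())
E
```

```text
pics
{'clock': 0.0, 'joint_pos': array([ 8.86991421e+01,  2.05907786e+01,  6.33029289e-01, -2.11904335e-02,
       -7.01352890e+01, -1.65072478e+01]), 'qvel': array([ 0.10220331,  0.05172066,  0.13553813, -0.00871484,  0.09431036,
        0.01100843]), 'tau': array([-4.82042105e-04, -5.82721674e+01,  2.93047446e+01,  6.99722752e+00,
        6.70033711e-03, -1.58403782e-04]), 'tool_pos': array([0.20630061, 0.64217954, 0.22562107]), 'orientation': array([   4.42380913,   89.90485225, -103.39151325]), 'force': array([-0.02837292, -0.06252727, -0.33746671]), 'moment': array([ 0.02673992, -0.01776737, -0.02256069]), 'opening': 0.08776140575988572}
[[-0.    0.95 -0.31]
 [-0.   -0.31 -0.95]
 [-1.    0.    0.  ]]
scene [[0.87, -0.41, 0.28, 0.86], [0.5, 0.73, -0.47, -0.66], [-0.01, 0.55, 0.84, 1.07], [0.0, 0.0, 0.0, 1.0]]
side [[-0.93, 0.25, -0.28, 0.21], [-0.38, -0.65, 0.66, 0.62], [-0.02, 0.72, 0.7, 0.8], [0.0, 0.0, 0.0, 1.0]]
```

View pics/scene.png

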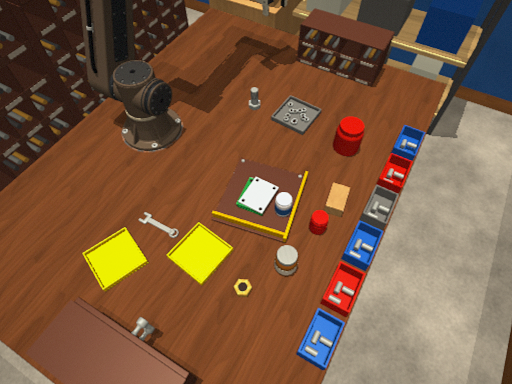

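View pics/side.png

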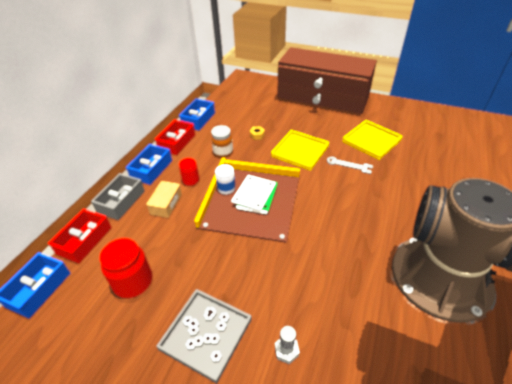

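The scene view shows the fixture at about (262,195) with the can at (284,203) and the plates at (258,193). The red decoy can is at (319,221). The yellow trays are at (115,258) and (200,252), and the grey tray is at (296,115). The side view agrees. Next I'll measure positions.

```bash
python3 - <<'E'
from h import *
for n in('scene','side'):
    f=np.load(n+'.npz');im,d=f['im'],f['d'];W=world(n,d);hsv=cv2.cvtColor(im,cv2.COLOR_RGB2HSV)
    print('==',n)
    for nm,lo,hi in(('yellow',(24,180,120),(34,255,255)),('blue',(100,100,60),(125,255,255)),('green',(45,120,60),(80,255,255)),('white',(0,0,170),(180,40,255)),('brown',(0,60,30),(12,200,110))):
        m=cv2.inRange(hsv,lo,hi)
        k,l,s,c=cv2.connectedComponentsWithStats(m)
        for i in range(1,k):
            if s[i,4]<40: continue
            p=W[(l==i)&(d>0)]
            if not len(p): continue
            q=np.median(p,0)
            if not(0<q[0]<1 and abs(q[1])<.8 and -.02<q[2]<.2): continue
            r=cv2.minAreaRect((p[:,:2]*1000).astype(np.float32))
            print(nm,s[i].tolist(),q.round(3),'rect',np.round(r[0]),np.round(r[1]),round(r[2],1),'z95',np.percentile(p[:,2],95).round(3))
E
python3 - <<'E'
import sys;sys.path.insert(0,'.')
E
python3 -c "
import cv2,numpy as np
a=cv2.imread('pics/scene.png')[145:250,200:330];b=cv2.imread('pics/side.png')[140:245,185:315]
cv2.imwrite('pics/crop.png',cv2.resize(np.hstack([a,b]),None,fx=3,fy=3,interpolation=cv2.INTER_CUBIC))"
```

```text
== scene
yellow [212, 171, 96, 68, 316] [ 0.654 -0.172  0.036] rect [ 624. -106.] [383. 198.] 58.7 z95 0.04
yellow [166, 222, 67, 62, 2133] [ 0.479 -0.352  0.006] rect [ 476. -347.] [157. 155.] 81.9 z95 0.021
yellow [82, 227, 67, 64, 2150] [ 0.254 -0.501  0.006] rect [ 251. -499.] [155. 160.] 68.3 z95 0.02
blue [392, 125, 33, 35, 625] [0.917 0.42  0.027] rect [915. 401.] [136.  80.] 89.4 z95 0.052
blue [275, 206, 16, 9, 68] [ 0.646 -0.106  0.038] rect [643. -99.] [52. 20.] 31.4 z95 0.052
blue [342, 220, 41, 51, 1028] [ 0.918 -0.072  0.012] rect [914. -66.] [ 80. 163.] 0.1 z95 0.051
blue [297, 308, 48, 62, 1404] [ 0.918 -0.392  0.007] rect [ 914. -392.] [146.  81.] 89.7 z95 0.052
green [238, 177, 15, 23, 66] [ 0.484 -0.066  0.028] rect [486. -77.] [ 15. 103.] 5.8 z95 0.031
green [236, 201, 27, 15, 78] [ 0.525 -0.141  0.016] rect [ 535. -140.] [95. 10.] 5.6 z95 0.029
white [239, 177, 40, 36, 773] [ 0.54  -0.081  0.033] rect [538. -71.] [137.  90.] 89.9 z95 0.036
white [276, 192, 16, 16, 210] [ 0.636 -0.086  0.083] rect [638. -62.] [96. 51.] 81.4 z95 0.087
white [139, 212, 39, 25, 190] 
[... 3265 characters left out ...]
 0.078 0.015] rect [72. 77.] [21. 20.] 2.3 z95 0.018
white [158, 291, 92, 89, 4179] [0.469 0.356 0.005] rect [472. 349.] [149. 149.] 85.1 z95 0.02
white [275, 326, 24, 36, 443] [0.29  0.321 0.02 ] rect [299. 302.] [48. 81.] 21.0 z95 0.089
brown [277, 63, 96, 52, 2912] [ 0.472 -0.65   0.076] rect [ 487. -663.] [374. 115.] 13.6 z95 0.14
brown [413, 187, 17, 50, 87] [0.104 0.005 0.196] rect [101.  16.] [ 8. 92.] 1.5 z95 0.248
brown [409, 244, 15, 18, 80] [0.072 0.006 0.061] rect [73.  0.] [12. 43.] 4.2 z95 0.095
brown [390, 251, 7, 24, 54] [0.114 0.008 0.006] rect [113.   7.] [ 9. 71.] 3.5 z95 0.012
brown [412, 358, 53, 26, 548] [ 0.01   0.252 -0.   ] rect [  1. 239.] [103.  48.] 22.9 z95 0.002
```

View pics/crop.png

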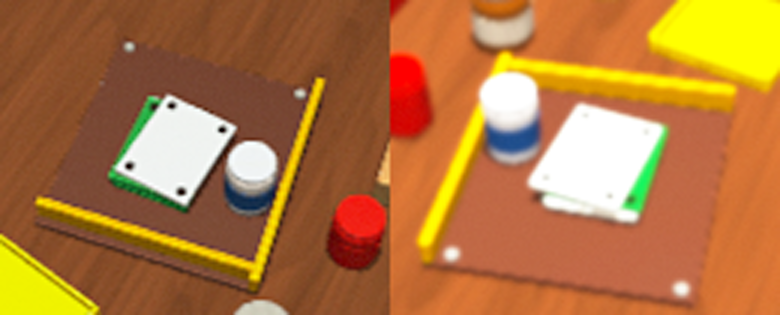

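Request:
move_arm([
  [[0,3.5,3.6,0],[0,3.5,3.6,0],[0,3.5,3.6,0],[0,3.5,3.6,0],[0,3.5,3.6,0],[0,3.5,3.6,0],[0,3.5,3.6,0],[0,3.5,3.6,0]],
])

```text
clock: 0.9
tool_pos: [0.3844, 0.2823, 0.2265]
orientation: [-143.3, 90.0, 108.9]
force: [0.8, 1.5, 0.0]
opening: 0.0876
```

Request:
move_arm([
  [[-1,3.5,3.6,0],[-1,3.5,3.6,0],[-1,3.5,3.6,0],[-1,3.5,3.6,0],[-1,3.5,3.6,0],[-1,3.5,3.6,0],[-1,3.5,3.6,0],[-1,3.5,3.6,0]],
])

```text
clock: 1.7
tool_pos: [0.5589, -0.0692, 0.305]
orientation: [-116.4, 90.0, 135.8]
force: [0.9, 1.1, 0.1]
opening: 0.0875
```

Run:
```python
from h import *
o=get_obs();print(o['clock'],o['tool_pos'],o['joint_pos'].round(1)); print(toolT(o)[:3,:3].round(3)); print(np.array(calibration('wrist')['tool_from_camera']).round(3))
im,d=snapshot('wrist');save('w1',im);np.savez('w1',im=im,d=d,o=o)
```

```text
1.7 [ 0.55887427 -0.06917071  0.30497105] [ 12.8   7.6  -6.4  -0.  -76.   59.3]
[[-0.     0.952 -0.306]
 [ 0.    -0.306 -0.952]
 [-1.    -0.    -0.   ]]
[[ 0.001  0.305 -0.952 -0.156]
 [ 0.     0.952  0.305  0.081]
 [ 1.    -0.001  0.     0.001]
 [ 0.     0.     0.     1.   ]]
```

View pics/w1.png

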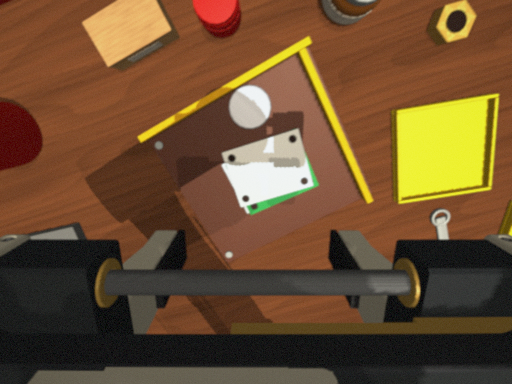

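The wrist view shows everything clearly: the can top is at (250,106), the plates around (270,170), and the fence corner at (305,45). The fences run to (140,137) and (370,200), and the yellow tray is at (447,150).

```bash
cat > m.py <<'E'
from h import *
import sys
def fit(pts):
    c=pts.mean(0);u=np.linalg.svd(pts-c,full_matrices=False)[2][0];return c,u
def fixture(im,d,o):
    W=world('wrist',d,o);hsv=cv2.cvtColor(im,cv2.COLOR_RGB2HSV)
    m=cv2.inRange(hsv,(22,150,90),(36,255,255)); m[225:]=0
    k,l,s,c=cv2.connectedComponentsWithStats(m); out=[]
    P=W.reshape(-1,3)[((m>0)&(W[...,2]>.031)&(W[...,2]<.042)).ravel()]
    # split: distance from corner along two fences using RANSAC line split
    vx=[]
    vv,uu=np.nonzero((m>0)&(W[...,2]>.031)&(W[...,2]<.042)); R=ray('wrist',uu,vv,.036,o)[:,:2]
    a=np.deg2rad(11); ax=np.array([np.cos(a),np.sin(a)]);ay=np.array([-ax[1],ax[0]])
    for _ in range(3):
        X,Y=R@ax,R@ay; xm=np.percentile(X,99.5);ym=np.percentile(Y,.5)
        far=(X>xm-.02)&(Y>ym+.03); rt=(Y<ym+.02)&(X<xm-.03)
        cf,uf=fit(R[far]);cr,ur=fit(R[rt]); ur*=np.sign(ur[0]);uf*=np.sign(uf[1])
        a1=np.arctan2(ur[1],ur[0]);a2=np.arctan2(-uf[0],uf[1]);a=(a1+a2)/2
        ax=np.array([np.cos(a),np.sin(a)]);ay=np.array([-ax[1],ax[0]])
    O=(cf@ax-.125)*ax+(cr@ay+.125)*ay   # fence centrelines at +125,-125
    X,Y=R[far]@ax,R[rt]@ay
    print('fixture O',O.round(4),'yaw',np.rad2deg([a1,a2]).round(2),'n',far.sum(),rt.sum(),'thick',np.ptp(X).round(3),np.ptp(Y).round(3),'z',np.median(P[:,2]).round(4))
    return O,a,ax,ay
if __name__=='__main__':
    f=np.load(sys.argv[1]+'.npz',allow_pickle=True);im,d,o=f['im'],f['d'],f['o'].item()
    O,a,ax,ay=fixture(im,d,o); W=world('wrist',d,o); hsv=cv2.cvtColor(im,cv2.COLOR_RGB2HSV)
    F=lambda p:np.round(np.stack([(p-O)@ax,(p-O)@ay],-1)*1000,1)
    x,y=F(W[...,:2])[...,0],F(W[...,:2])[...,1]; z=W[...,2]; ok=(d>0)
    m=(ok&(z>.072)&(z<.095)&(abs(x)<125)&(abs(y)<150)).astype(np.uint8)*255; m[225:]=0
    cs=cv2.findContours(m,cv2.RETR_EXTERNAL,cv2.CHAIN_APPROX_NONE)[0]
    if cs:
        cn=max(cs,key=cv2.contourArea)[:,0]; 
        p=ray('wrist',cn[:,0],cn[:,1],.083,o)[:,:2]; c,r=cv2.minEnclosingCircle(p.astype(np.float32)*1000)
        print('can world',np.round(c,1),'r',round(r,1),'fix',F(np.array(c)/1000))
    m=(ok&(z>.025)&(z<.045)&(x<112)&(abs(y)<112)&(hsv[...,1]<90)).astype(np.uint8)*255;m[225:]=0
    cn=max(cv2.findContours(m,cv2.RETR_EXTERNAL,cv2.CHAIN_APPROX_NONE)[0],key=cv2.contourArea)[:,0]
    p=F(ray('wrist',cn[:,0],cn[:,1],.032,o)[:,:2]).astype(np.float32);r=cv2.minAreaRect(p);print('top plate fix',r, 'z',np.median(z[m>0]).round(4))
    m=cv2.inRange(hsv,(45,100,40),(80,255,255));m[225:]=0
    vv,uu=np.nonzero(m);q=F(W[vv,uu,:2]);print('green x',q[:,0].min(),q[:,0].max(),'y',q[:,1].min(),q[:,1].max(),'z',np.median(z[vv,uu]).round(3)) if len(vv) else 0
E
python3 m.py w1
python3 - <<'E'
from h import *
f=np.load('w1.npz',allow_pickle=True);im,d,o=f['im'],f['d'],f['o'].item();hsv=cv2.cvtColor(im,cv2.COLOR_RGB2HSV)
m=cv2.inRange(hsv,(22,150,90),(36,255,255));m[:,:385]=0;m[225:]=0;m[:,500:]=0
c=max(cv2.findContours(m,0,1)[0],key=cv2.contourArea)[:,0]
r=cv2.minAreaRect((ray('wrist',c[:,0],c[:,1],.02,o)[:,:2]*1000).astype(np.float32));print('tray',r)
E
```

```text
fixture O [ 0.5426 -0.071 ] yaw [10.57 10.47] n 947 1104 thick 0.01 0.011 z 0.0341
can world [633.2 -82.9] r 25.8 fix [ 86.9 -28.2]
top plate fix ((-7.325641632080078, -8.492767333984375), (120.78335571289062, 93.77783966064453), 79.31282043457031) z 0.0304
green x -73.4 87.7 y -70.2 52.3 z 0.024
tray ((478.8620300292969, -347.575927734375), (158.36135864257812, 152.01670837402344), 81.8053207397461)
```

Request:
move_arm([
  [[2,0,0,-0.1235],[2,0,0,-0.1235],[2,0,0,-0.1235],[2,0,0,-0.1235],[3,2.34,0.9,0],[3,2.35,0.9,0],[3,2.35,0.9,0],[0,0,0,0]],
])

```text
clock: 2.55
tool_pos: [0.6318, -0.0813, 0.1284]
orientation: [-95.7, 89.5, -175.3]
force: [-1.4, 0.6, -1.0]
opening: 0.0878
```

Run:
```python
from h import *
o=get_obs();T=toolT(o);print(o['tool_pos'],T[:3,:3].round(3).tolist())
print('tool d',T[:3,:3].T@(np.array([.633,-.083,.035])-o['tool_pos']))
```

```text
[ 0.63175198 -0.08131707  0.12844981] [[-0.009, 0.983, 0.181], [-0.001, 0.181, -0.983], [-1.0, -0.009, -0.001]]
tool d [0.09343682 0.00172349 0.00196109]
```

Request:
move_arm([
  [[2,0.05,0.1,0],[2,0,0,0],[2,0,0,0],[2,0,0,0],[1.3,0,0,0],[0,0,0,0],[0,0,0,0]],
])

```text
clock: 3.25
tool_pos: [0.6337, -0.0817, 0.0423]
orientation: [44.2, 90.0, -35.3]
force: [0.9, 0.2, 0.4]
opening: 0.0877
```

Request:
move_arm([
  [[0,0,0,0],[0,0,0,0],[0,0,0,0],[0,0,0,0],[0,0,0,0]],
], jaw=4.5)

```text
clock: 3.75
tool_pos: [0.6335, -0.0818, 0.042]
orientation: [67.6, 90.0, -11.9]
force: [-0.5, -0.5, 1.5]
opening: 0.0553
```

Request:
move_arm([
  [[-0.7,0,0,0],[-1.3,0,0,0],[-2,0,0,0],[-2,0,0,0],[-1.3,-0.6,0.7,0],[-0.7,-1.4,1.6,0],[0,-2,2.35,0],[0,-2,2.35,0]],
])

```text
clock: 4.55
tool_pos: [0.5855, -0.1629, 0.1219]
orientation: [-139.1, 90.0, 141.4]
force: [0.6, -0.3, -2.5]
opening: 0.055
```

Request:
move_arm([
  [[0,-2,2.35,0],[0,-2,2.35,0],[0,-2,2.35,0],[0,-2,2.35,0],[0,-2,2.35,0],[0,-2,2.3,0],[0,-1.3,1.5,0],[0,-0.7,0.8,0]],
])

```text
clock: 5.35
tool_pos: [0.4767, -0.3495, 0.1215]
orientation: [-126.1, 89.9, 154.3]
force: [0.3, 0.0, -2.5]
opening: 0.0556
```

Request:
move_arm([
  [[0,0,0,0],[0,0,0,0],[0,0,0,0]],
])

```text
clock: 5.65
tool_pos: [0.4794, -0.3473, 0.1217]
orientation: [-168.9, 90.0, 111.6]
force: [0.3, 0.4, -3.0]
opening: 0.0556
```

Request:
move_arm([
  [[1.5,0,0,0],[2,0,0,0],[2,0,0,0],[1.5,0,0,0],[0.5,0,0,0],[0.3,0,0,0],[0.2,0,0,0],[0,0,0,0]],
])

```text
clock: 6.45
tool_pos: [0.4797, -0.3477, 0.0422]
orientation: [57.6, 90.0, -21.9]
force: [0.0, 0.3, -1.9]
opening: 0.0553
```

Request:
move_arm([
  [[0.1,0,0,0],[0.1,0,0,0],[0,0,0,0]],
])

```text
clock: 6.75
tool_pos: [0.4793, -0.3478, 0.0399]
orientation: [65.7, 90.0, -13.8]
force: [-1.4, 0.3, -2.2]
opening: 0.0549
```

Still bearing the weight, so I'll go down a bit more until there's contact.

Request:
move_arm([
  [[0.1,0,0,0],[0.1,0,0,0],[0,0,0,0]],
])

```text
clock: 7.05
tool_pos: [0.4794, -0.3479, 0.039]
orientation: [37.3, 90.0, -42.1]
force: [-2.5, 2.8, 9.5]
opening: 0.0554
```

Request:
move_arm([
  [[-0.1,0,0,0],[0,0,0,0],[0,0,0,0],[0,0,0,0],[-0.7,0,0,0],[-2,0,0,0],[-4,0,0,0],[-4,0,0,0]],
], jaw=8.7)

```text
clock: 7.85
tool_pos: [0.4787, -0.3477, 0.1468]
orientation: [-112.3, 89.9, 168.2]
force: [0.7, -0.5, 0.4]
opening: 0.0869
```

Request:
move_arm([
  [[-4,0,0,0],[-4,2,-3,0],[-4,2.5,-3.8,0],[0,2.5,-3.8,0],[0,2.5,-3.8,0],[0,2.6,-3.9,0],[0,2.6,-3.9,0],[0,2.6,-3.9,0]],
])

```text
clock: 8.65
tool_pos: [0.5981, -0.0675, 0.2567]
orientation: [83.6, 90.0, 4.1]
force: [0.6, -0.6, 0.2]
opening: 0.0873
```

Request:
move_arm([
  [[0,0,0,0],[0,0,0,0],[0,0,0,0]],
])

```text
clock: 8.95
tool_pos: [0.5973, -0.0698, 0.2561]
orientation: [-53.0, 90.0, -132.5]
force: [-0.1, 0.3, 0.6]
opening: 0.0873
```

```bash
python3 - <<'E'
from h import *
o=get_obs();print(o['clock'],o['tool_pos'])
im,d=snapshot('wrist');save('w2',im);np.savez('w2',im=im,d=d,o=o)
a,d=snapshot('scene');b=cv2.resize(a[210:290,150:320],None,fx=3,fy=3)
v=np.zeros((384+240,512,3),np.uint8);v[:384]=im;v[384:,:510]=b;save('w2v',v[:600])
E
python3 m.py w2
```

```text
8.95 [ 0.59734357 -0.06980403  0.25607056]
fixture O [ 0.5429 -0.0704] yaw [10.54 10.82] n 368 691 thick 0.009 0.011 z 0.0341
top plate fix ((-2.0469398498535156, -9.059524536132812), (119.24114990234375, 84.71045684814453), 79.18359375) z 0.0304
green x -36.5 26.6 y -71.3 -66.1 z 0.023
```

View pics/w2v.png

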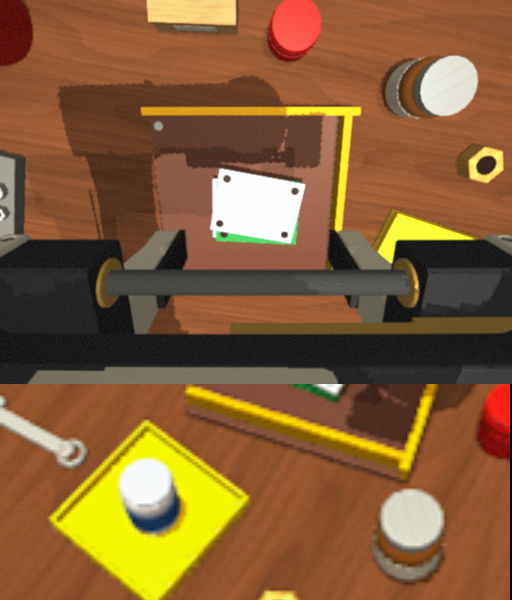

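Request:
move_arm([
  [[1,-3.7,-0.1,0],[2,-3.7,0,0],[3,-3.7,-0.2,0],[4,-3.8,0,0],[4,0,0,0],[4,0,0,0],[2,0,0,0],[0,0,0,0]],
], jaw=6.0)

```text
clock: 9.85
tool_pos: [0.4517, -0.0941, 0.0575]
orientation: [-91.0, 89.7, -170.6]
force: [0.1, 0.2, 0.2]
opening: 0.0597
```

```bash
cat > st.py <<'E'
from h import *
o=get_obs();T=toolT(o);O=np.array([.5427,-.0708]);a=np.deg2rad(10.55);ax=np.array([np.cos(a),np.sin(a)]);ay=np.array([-ax[1],ax[0]])
p=o['tool_pos'][:2]-O
print('t',o['clock'],'fix',(p@ax*1000).round(1),(p@ay*1000).round(1),'z',(o['tool_pos'][2]*1000).round(1),'tool y angle rel fix',(np.rad2deg(np.arctan2(T[1,1],T[0,1]))-10.55).round(2),'F',o['force'].round(1),'open',o['opening'].round(4),'q',o['joint_pos'].round(0))
E
python3 st.py
python3 - <<'E'
from h import *
f=np.load('w1.npz',allow_pickle=True);im,d,o=f['im'],f['d'],f['o'].item();W=world('wrist',d,o);h=cv2.cvtColor(im,cv2.COLOR_RGB2HSV)
m=((h[...,0]<6)|(h[...,0]>174))&(h[...,1]>200)&(h[...,2]>120);m[:,:180]=0;m[60:]=0;q=W[m]-[.5427,-.0708,0]
a=np.deg2rad(10.55);x=q[:,0]*np.cos(a)+q[:,1]*np.sin(a);y=-q[:,0]*np.sin(a)+q[:,1]*np.cos(a)
print('red fix',np.percentile(x,[2,50,98]),np.percentile(y,[2,50,98]),q[:,2].max())
E
```

```text
red fix [0.18588222 0.19888676 0.22201732] [-0.07334766 -0.04015131 -0.0243616 ] 0.4613683443068054Traceback (most recent call last):
  File "st.py", line 4, in <module>
    print('t',o['clock'],'fix',(p@ax*1000).round(1),(p@ay*1000).round(1),'z',(o['tool_pos'][2]*1000).round(1),'tool y angle rel fix',(np.rad2deg(np.arctan2(T[1,1],T[0,1]))-10.55).round(2),'F',o['force'].round(1),'open',o['opening'].round(4),'q',o['joint_pos'].round(0))
                                                                                                                                                                                                                           ^^^^^^^^^^^^^^^^^^
AttributeError: 'float' object has no attribute 'round'
```

Request:
move_arm([
  [[2,0,0,0],[2,0,0,0],[0.5,0,0,0],[0,0,0,0],[0,0,0,0]],
])

```text
clock: 10.35
tool_pos: [0.4551, -0.0929, 0.0158]
orientation: [84.8, 89.9, 5.3]
force: [0.3, -1.1, 0.1]
opening: 0.0601
```

```bash
sed -i "s/o\['opening'\].round(4)/o['opening']/" st.py; python3 st.py
```

```text
t 10.35 fix -90.2 -5.7 z 15.8 tool y angle rel fix -0.06 F [ 0.3 -1.1  0.1] open 0.06010466793568666 q [ 13.  16. -40.   0. -34.  88.]
```

Request:
move_arm([
  [[0.3,0,0,0],[0.1,0,0,0],[0.1,0,0,0],[0,0,0,0]],
])

```text
clock: 10.75
tool_pos: [0.4541, -0.0928, 0.0097]
orientation: [69.8, 90.0, -9.7]
force: [0.6, -0.1, -0.2]
opening: 0.0603
```

Request:
move_arm([
  [[0.1,0,0,0],[0.1,0,0,0],[0,0,0,0]],
])

```text
clock: 11.05
tool_pos: [0.4542, -0.0928, 0.0082]
orientation: [25.7, 90.0, -53.8]
force: [-3.8, 0.7, 11.7]
opening: 0.0598
```

Request:
move_arm([
  [[-0.25,0,0,0],[0,1,0,0],[0,1,0,0],[0,1,0,0],[0,1,0,0],[0,1,0,0],[0,1,0,0],[0,1,0,0]],
])

```text
clock: 11.85
tool_pos: [0.5238, -0.0799, 0.0099]
orientation: [-96.2, 90.0, -175.7]
force: [-0.9, -0.3, -0.2]
opening: 0.0599
```

Request:
move_arm([
  [[0,0.8,0,0],[0,0.7,0,0],[0,0.6,0,0],[0,0.5,0,0],[0,0.4,0,0],[0,0.3,0,0],[0,0,0,0]],
])

```text
clock: 12.55
tool_pos: [0.556, -0.074, 0.0102]
orientation: [83.2, 90.0, 3.7]
force: [0.1, 1.3, -0.6]
opening: 0.0601
```

```bash
python3 st.py
```

```text
t 12.55 fix 12.5 -5.6 z 10.2 tool y angle rel fix -0.05 F [ 0.1  1.3 -0.6] open 0.06011688595990872 q [ 12.  23. -28.   0. -38.  88.]
```

Request:
move_arm([
  [[0,0.2,0,0],[0,0.2,0,0],[0,0.1,0,0],[0,0,0,0]],
])

```text
clock: 12.95
tool_pos: [0.5604, -0.0732, 0.0101]
orientation: [51.7, 90.0, -27.8]
force: [-1.5, -0.1, 0.8]
opening: 0.06
```

Request:
move_arm([
  [[0,0.1,0,0],[0,0.1,0,0],[0,0,0,0]],
])

```text
clock: 13.25
tool_pos: [0.5619, -0.0729, 0.01]
orientation: [-89.9, 89.9, -169.4]
force: [-4.2, -0.3, 2.4]
opening: 0.06
```

Request:
move_arm([
  [[0,0.1,0,0],[0,0,0,0]],
])

```text
clock: 13.45
tool_pos: [0.5619, -0.0729, 0.0099]
orientation: [-91.7, 89.9, -171.3]
force: [-6.7, -0.0, 5.1]
opening: 0.0599
```

```bash
python3 st.py
```

```text
t 13.45 fix 18.5 -5.6 z 9.9 tool y angle rel fix -0.06 F [-6.7 -0.   5.1] open 0.059915797570508265 q [ 12.  24. -27.  -0. -39.  88.]
```

Request:
move_arm([
  [[0,0.1,0,0],[0,0.1,0,0],[0,0,0,0],[0,-0.5,0,0],[0,-1.5,0,0],[-2,0,0,0],[-3,0,0,0],[-1,0,0,0]],
])

```text
clock: 14.25
tool_pos: [0.5483, -0.0755, 0.0731]
orientation: [84.3, 89.6, 4.9]
force: [1.0, 0.2, 0.6]
opening: 0.0601
```

Request:
move_arm([
  [[0,2.2,-3,0],[0,2.2,-3,0],[0,2.2,-3,0],[0,0,0,0.142],[0,0,0,0.143],[0,0,0,0.143],[0,0,0,0.143],[0,0,0,0.143]],
], jaw=3.0)

```text
clock: 15.05
tool_pos: [0.595, 0.0251, 0.0701]
orientation: [140.7, 89.9, 19.9]
force: [-0.7, -0.9, 0.9]
opening: 0.0302
```

Request:
move_arm([
  [[0,0,0,0.143],[0,0,0,0.143],[0,0,0,0.143],[0,0,0,0.143],[0,0,0,0.143],[0,0,0,0.142],[0,0,0,0],[0,0,0,0]],
])

```text
clock: 15.85
tool_pos: [0.5945, 0.0248, 0.0701]
orientation: [-171.1, 89.9, 19.7]
force: [-0.1, -1.2, -0.5]
opening: 0.03
```

```bash
python3 st.py
```

```text
t 15.85 fix 68.5 84.5 z 70.1 tool y angle rel fix -89.82 F [-0.1 -1.2 -0.5] open 0.03001900357654366 q [ 21.  21. -21.   0. -48. -10.]
```

Request:
move_arm([
  [[2,0,0.35,0.003],[2,0,0,0],[1.5,0,0,0],[0.3,0,0,0],[0.1,0,0,0],[0.1,0,0,0],[0,0,0,0]],
])

```text
clock: 16.55
tool_pos: [0.5912, 0.0242, 0.0109]
orientation: [-173.0, 89.9, 17.3]
force: [0.6, -0.1, -0.3]
opening: 0.0301
```

Request:
move_arm([
  [[0,0,0,0],[0,0,0,0]],
])

```text
clock: 16.75
tool_pos: [0.5909, 0.0241, 0.0106]
orientation: [-171.3, 89.9, 19.0]
force: [-0.8, -0.5, -0.5]
opening: 0.0301
```

```bash
python3 st.py
```

```text
t 16.75 fix 64.8 84.5 z 10.6 tool y angle rel fix -90.22 F [-0.8 -0.5 -0.5] open 0.030085522429930334 q [ 21.  25. -24.   0. -40. -11.]
```

Request:
move_arm([
  [[0,1,0,0],[0,1,0,0],[0,1,0,0],[0,1,0,0],[0,0.8,0,0],[0,0.7,0,0],[0,0.6,0,0],[0,0.5,0,0]],
])

```text
clock: 17.55
tool_pos: [0.6026, -0.0415, 0.0101]
orientation: [-158.5, 90.0, 31.8]
force: [-0.6, 2.2, 2.2]
opening: 0.0301
```

Request:
move_arm([
  [[0,0.3,0,0],[0,0.2,0,0],[0,0.2,0,0],[0,0.1,0,0],[0,0,0,0]],
])

```text
clock: 18.05
tool_pos: [0.6039, -0.0485, 0.0101]
orientation: [-85.2, 90.0, 105.2]
force: [-0.9, 3.2, 2.1]
opening: 0.0297
```

```bash
python3 st.py
```

```text
t 18.05 fix 64.2 10.7 z 10.1 tool y angle rel fix -90.23 F [-0.9  3.2  2.1] open 0.02972628972728013 q [ 14.  27. -22.  -0. -41.  -4.]
```

Request:
move_arm([
  [[0,0.1,0,-0.004],[0,0.1,0,0],[0,0.1,0,0],[0,0.1,0,0],[0,0,0,0],[0,0,0,0]],
])

```text
clock: 18.65
tool_pos: [0.6039, -0.0489, 0.0101]
orientation: [-93.4, 89.8, 97.2]
force: [-7.8, 24.7, 8.9]
opening: 0.0301
```

```bash
python3 st.py
```

```text
t 18.65 fix 64.1 10.4 z 10.1 tool y angle rel fix -89.98 F [-7.8 24.7  8.9] open 0.030120250159531844 q [ 14.  27. -22.  -0. -41.  -3.]
```

Request:
move_arm([
  [[0,-0.5,0,0],[0,-1.5,0,0],[-2,0,0,0],[-3,0,0,0],[-1,1.8,1.6,0],[0,2.5,2,0],[0,2.5,2,0],[0,2,2,0]],
])

```text
clock: 19.45
tool_pos: [0.5408, -0.135, 0.0699]
orientation: [14.1, 90.0, -155.4]
force: [-0.0, -0.8, 0.5]
opening: 0.0299
```

Request:
move_arm([
  [[0,0,0,-0.142],[0,0,0,-0.143],[0,0,0,-0.143],[0,0,0,-0.143],[0,0,0,-0.143],[0,0,0,-0.143],[0,0,0,-0.143],[0,0,0,-0.143]],
], jaw=5.5)

```text
clock: 20.25
tool_pos: [0.5413, -0.134, 0.0697]
orientation: [-61.8, 89.9, -165.5]
force: [0.1, -0.0, 0.1]
opening: 0.0549
```

Request:
move_arm([
  [[0,0,0,-0.143],[0,0,0,-0.143],[0,0,0,-0.142],[0,0,0,0],[0,0,0,0]],
])

```text
clock: 20.75
tool_pos: [0.5417, -0.1338, 0.0699]
orientation: [-87.0, 90.0, -166.7]
force: [0.7, -0.5, 0.5]
opening: 0.055
```

```bash
python3 st.py
python3 - <<'E'
from h import *
o=get_obs();im,d=snapshot('wrist')
s,_=snapshot('scene');b=cv2.resize(s[145:250,200:330],None,fx=3.2,fy=3.2,interpolation=cv2.INTER_CUBIC)
s,_=snapshot('side');c=cv2.resize(s[140:245,185:315],None,fx=3.2,fy=3.2,interpolation=cv2.INTER_CUBIC)
save('v3',np.hstack([b,c])[:, :800] if 0 else np.hstack([cv2.resize(b,(400,323)),cv2.resize(c,(400,323))]))
E
```

```text
t 20.75 fix -12.5 -61.7 z 69.9 tool y angle rel fix -0.26 F [ 0.7 -0.5  0.5] open 0.054952071597130794 q [  6.  18. -25.   0. -46.  94.]
```

View pics/v3.png

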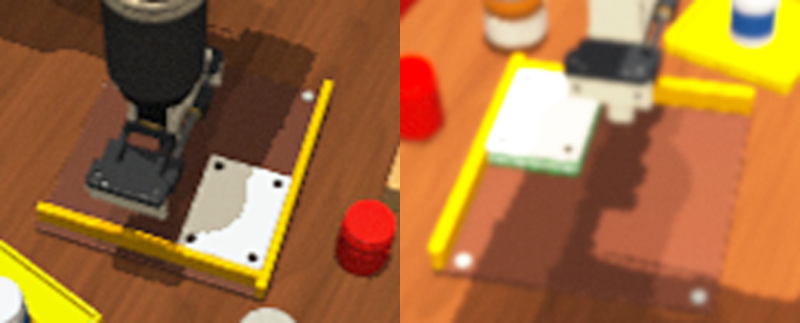

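The plates sit in the corner and look aligned. I'll do a second tapping round.

Request:
move_arm([
  [[2,0,-0.2,-0.003],[2,0,0,0],[1.5,0,0,0],[0.3,0,0,0],[0.1,0,0,0],[0.05,0,0,0],[0,0,0,0]],
])

```text
clock: 21.6
tool_pos: [0.5426, -0.1315, 0.0114]
orientation: [81.1, 89.9, 1.8]
force: [0.4, -0.2, 0.5]
opening: 0.0549
```

Request:
move_arm([
  [[0,1,0,0],[0,1,0,0],[0,0.5,0,0],[0,0.3,0,0],[0,0.2,0,0],[0,0.1,0,0],[0,0.1,0,0],[0,0,0,0]],
])

```text
clock: 22.4
tool_pos: [0.5716, -0.1259, 0.0102]
orientation: [-98.7, 89.8, -178.0]
force: [-5.3, -0.5, 2.5]
opening: 0.0549
```

```bash
python3 st.py
```

```text
t 22.4 fix 18.4 -59.4 z 10.2 tool y angle rel fix 0.14 F [-5.3 -0.5  2.5] open 0.054878654180943835 q [  7.  25. -25.  -0. -40.  94.]
```

Request:
move_arm([
  [[0,0.1,0,-0.002],[0,0.1,0,0],[0,0.1,0,0],[0,0,0,0],[0,0,0,0]],
])

```text
clock: 22.9
tool_pos: [0.5717, -0.1258, 0.0098]
orientation: [-98.1, 89.5, -177.4]
force: [-11.8, -1.5, 8.2]
opening: 0.0553
```

Request:
move_arm([
  [[0,-0.5,0,0],[0,-1.5,0,0],[-2,0,0,0],[-3,0,0,0],[-1,0.7,-1,0],[0,2,-2.8,0],[0,2,-2.8,0],[0,2,-2.9,0]],
])

```text
clock: 23.7
tool_pos: [0.6059, -0.0214, 0.071]
orientation: [95.3, 89.9, 16.1]
force: [0.7, -0.1, 1.3]
opening: 0.0553
```

Request:
move_arm([
  [[0,0,0,0.142],[0,0,0,0.143],[0,0,0,0.143],[0,0,0,0.143],[0,0,0,0.143],[0,0,0,0.143],[0,0,0,0.143],[0,0,0,0.143]],
], jaw=3.0)

```text
clock: 24.5
tool_pos: [0.6053, -0.0223, 0.0706]
orientation: [162.6, 89.9, 17.7]
force: [0.2, -0.2, 0.6]
opening: 0.0301
```

Request:
move_arm([
  [[0,0,0,0.143],[0,0,0,0.143],[0,0,0,0.142],[0,0,0,0],[0,0,0,0]],
])

```text
clock: 25.0
tool_pos: [0.605, -0.0225, 0.0705]
orientation: [-172.2, 90.0, 18.9]
force: [-0.3, 0.6, 0.5]
opening: 0.0301
```

```bash
python3 st.py
```

```text
t 25.0 fix 70.1 36.1 z 70.5 tool y angle rel fix -89.47 F [-0.3  0.6  0.5] open 0.030057715194957323 q [ 16.  22. -19.  -0. -48.  -5.]
```

Request:
move_arm([
  [[2,0,0.5,0.006],[2,0,0,0],[1.5,0,0,0],[0.3,0,0,0],[0.1,0,0,0],[0.1,0,0,0],[0,0,0,0]],
])

```text
clock: 25.7
tool_pos: [0.6003, -0.0237, 0.0114]
orientation: [-178.0, 89.9, 12.5]
force: [0.2, -0.2, 0.6]
opening: 0.0299
```

Request:
move_arm([
  [[0,1,0,0],[0,0.6,0,0],[0,0.4,0,0],[0,0.2,0,0],[0,0.2,0,0],[0,0.1,0,0],[0,0.1,0,0],[0,0,0,0]],
])

```text
clock: 26.5
tool_pos: [0.6044, -0.0486, 0.0106]
orientation: [-97.5, 90.0, 93.0]
force: [-2.0, 4.6, 1.7]
opening: 0.0299
```

```bash
python3 st.py
```

```text
t 26.5 fix 64.7 10.5 z 10.6 tool y angle rel fix -90.05 F [-2.   4.6  1.7] open 0.029923592477830364 q [ 14.  27. -22.  -0. -41.  -3.]
```

Request:
move_arm([
  [[0,0.1,0,0],[0,0.1,0,0],[0,0.1,0,0],[0,0,0,0],[0,0,0,0],[0,-0.5,0,0],[0,-1.5,0,0],[-2,0,0,0]],
])

```text
clock: 27.3
tool_pos: [0.5992, -0.0315, 0.0284]
orientation: [0.3, 89.7, -169.2]
force: [0.1, 0.0, -1.0]
opening: 0.0299
```

Request:
move_arm([
  [[-4,0,0,0],[-4,0,0,0],[-4,0,0,0],[-4,3.5,-0.3,0],[-4,3.7,-0.3,0],[-4,3.7,-0.3,0],[0,3.7,0,0],[0,0,0,0]],
])

```text
clock: 28.1
tool_pos: [0.6352, -0.1696, 0.2624]
orientation: [146.1, 89.9, -23.6]
force: [-0.6, -0.5, 0.1]
opening: 0.0302
```

Request:
move_arm([
  [[0,0,0,0],[0,0,0,0],[0,0,0,0]],
])

```text
clock: 28.4
tool_pos: [0.6344, -0.1655, 0.2611]
orientation: [-9.6, 90.0, -179.1]
force: [0.0, 0.5, -0.0]
opening: 0.0298
```

```bash
python3 st.py
python3 - <<'E'
from h import *
o=get_obs();im,d=snapshot('wrist');np.savez('w4',im=im,d=d,o=o)
s,_=snapshot('side');c=cv2.resize(s[120:245,185:340],(400,323),interpolation=cv2.INTER_CUBIC)
s,_=snapshot('scene');b=cv2.resize(s[145:290,150:330],(400,323),interpolation=cv2.INTER_CUBIC)
w=cv2.resize(im[:230,100:400],(360,276),interpolation=cv2.INTER_CUBIC)
v=np.zeros((600,800,3),np.uint8);v[:276,:360]=w;v[277:600,:400]=b;v[277:600,400:]=c;save('v4',v)
E
python3 m.py w4
```

```text
t 28.4 fix 72.8 -109.9 z 261.1 tool y angle rel fix -90.0 F [ 0.   0.5 -0. ] open 0.029780632011698546 q [  2.  18.   1.  -0. -73.   8.]m.py:4: RuntimeWarning: Mean of empty slice.
  c=pts.mean(0);u=np.linalg.svd(pts-c,full_matrices=False)[2][0];return c,u
  ret = um.true_divide(
Traceback (most recent call last):
  File "m.py", line 26, in <module>
    O,a,ax,ay=fixture(im,d,o); W=world('wrist',d,o); hsv=cv2.cvtColor(im,cv2.COLOR_RGB2HSV)
              ~~~~~~~^^^^^^^^
  File "m.py", line 17, in fixture
    cf,uf=fit(R[far]);cr,ur=fit(R[rt]); ur*=np.sign(ur[0]);uf*=np.sign(uf[1])
          ~~~^^^^^^^^
  File "m.py", line 4, in fit
    c=pts.mean(0);u=np.linalg.svd(pts-c,full_matrices=False)[2][0];return c,u
                    ~~~~~~~~~~~~~~~~~~~~~~~~~~~~~~~~~~~~~~~~~~~^^^
IndexError: index 0 is out of bounds for axis 0 with size 0
```

View pics/v4.png

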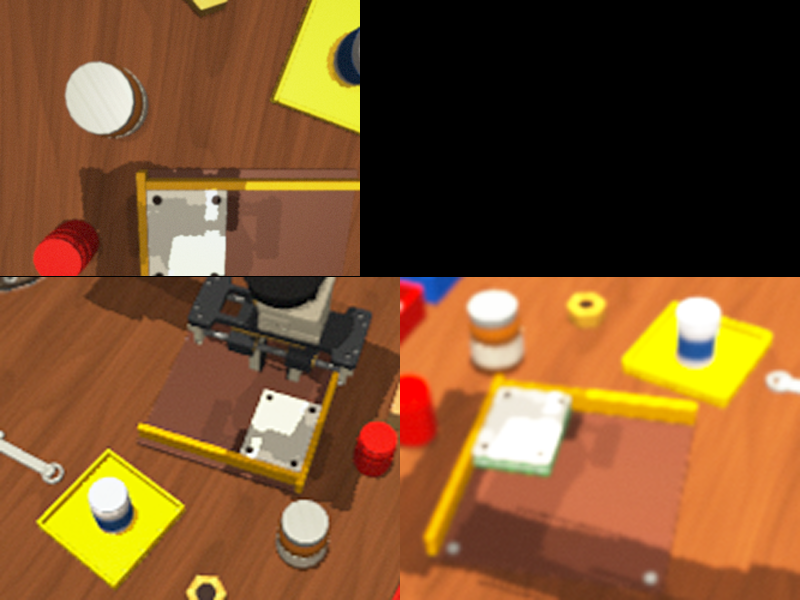

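Request:
move_arm([
  [[0,-3,0,0],[0,-4,0,0],[0,-4,0,0],[0,-4,0,0],[0,0,0,0],[0,0,0,0],[0,0,0,0]],
])

```text
clock: 29.25
tool_pos: [0.6074, -0.0191, 0.2616]
orientation: [126.8, 90.0, -42.7]
force: [-0.4, -0.2, -0.2]
opening: 0.0299
```

```bash
python3 - <<'E'
from h import *
o=get_obs();im,d=snapshot('wrist');np.savez('w5',im=im,d=d,o=o)
save('v5',cv2.resize(im[20:230,100:400],None,fx=2.6,fy=2.6,interpolation=cv2.INTER_CUBIC))
E
python3 m.py w5
```

```text
fixture O [ 0.542  -0.0704] yaw [10.55 10.49] n 641 1834 thick 0.009 0.01 z 0.0342
top plate fix ((69.96673583984375, -56.693058013916016), (110.46346282958984, 83.83634948730469), 89.94528198242188) z 0.0302
```

View pics/v5.png

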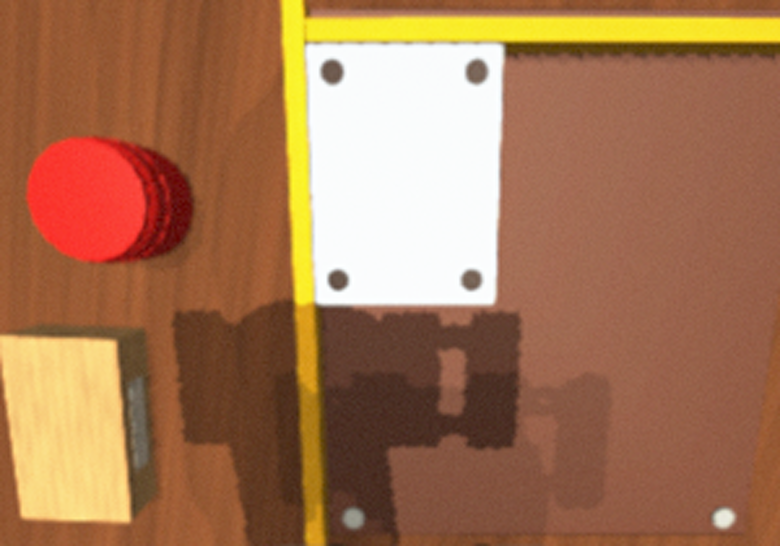

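```bash
python3 -c "
from plant import *
print(close_job())"
```

```text
the job is handed in; nothing more can be done
None
```

The job is handed in after about 29 s of robot time: the can is in the yellow tray and the four plates are in the corner of the fences.

**Can:** I lifted it off the fixture first and set it down upright in the centre of the left-most yellow tray, at about (0.479, -0.348). Later pictures show it still standing there.

**Plates:** I pushed the stack with two spread fingers against the far fence, then the right fence, and repeated both. The fingers stopped at the same place on both rounds, to 0.1 mm.

**Last checks:**
- In the last wrist picture the top plate is square to the fixture to about 0.1°. Its free edges measured x = 28.0 mm and y = -1.5 mm, against 28 and 0 expected.
- No lower plate sticks out in that picture, and in the earlier side view the layers look aligned.
- **Disagreement in y:** the finger stop put the plates' free edge about 1 mm further from the right fence than expected, while the picture put it 1.5 mm nearer. I took both as calibration error of about 2 mm.
- **Not measured:** I did not measure the three lower plates one by one. That they are flush rests on the finger stops and the pictures.
- The other things on the bench were not touched. The highest push force I read was about 27 N.

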